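Take a wire spool off its locking fork hanger

ROBOT

A 7-joint arm with a two-finger parallel gripper is mounted at the origin on a cart in front of the work surface, level with it; the furniture and walls round the work are solid. World frame = base frame: x ahead of the robot, y to its left, z up, the work surface at z = 0. Lengths are in m, angles in rad, forces in N, time in s.
With the tool pointing down it reaches from about 0.4 to 0.875 m from the base axis. Payload 19.3 kg.
Tool frame: the origin (TCP) lies midway between the tips of the shut fingers; the grasp point (between the pads) lies 19 mm behind it (bot.pinch_z is the distance from the TCP to the grasp point, in m); z points along the fingers, y is the line along which they close (so a half turn about z gives the same grasp; the last joint's range is limited). The gripper opens to 85 mm and grips with 20 to 120 N. Pads are 22 mm wide; open, the fingers measure 114 mm over their backs; the gripper's body (76 mm by 85 mm) begins 54 mm behind the grasp point. The pads swing forward as they close: fully open they stand 13 mm farther back than shut.
Start: joints at [-1.267, 0.521, -0.036, 1.599, 0.021, 1.021, -0.113], TCP at [0.228, 0.582, 0.231] pointing down, gripper open.
Joint ranges: [-2.91, 2.91], [-0.3, 2.13], [-1.5, 1.42], [0.17, 2.43], [-1.26, 4.41], [0.16, 1.93], [-2.52, 2.52]. Speed limits (rad/s): [1.89, 1.89, 2.39, 2.39, 3.01, 3.01, 3.01].

INTERFACE

Orientations are given as [roll, pitch, yaw] about the fixed x, y, z axes, in that order (R = Rz(yaw) Ry(pitch) Rx(roll)).
In Python, from workcell import observe, viewer, bot gives the robot as it stands. The module is installed in compiled form; this text tells all that it offers.
- The arm moves only by the tool play_rows, never from a script. Its argument "motion" is a list of rows, each a list of 7 numbers: the shift along the tool's x, y, z in cm, then the turn, a rotation vector about the tool's x, y, z in rad, then the opening, from -1 (shut) to 1 (fully open), so that 0 is half open. A call has exactly 5 rows; each row is the pose to reach, as a shift and turn from the pose commanded when the call began, along the tool's axes at that moment; what a row does not reach only later rows make up. A row lasts 1/10 s, in which the tool goes at most 50 mm and 8.59 degrees, less where a joint would pass 70% of its speed; a pose out of reach is approached as far as the arm can. A call with a gripper value outside its range is refused whole. The fingers move at their own pace and stop on an object; "squeeze" is the grip in N (left out, the last holds). Time passes only in rows, so rows that repeat a pose let the fingers close, or fill a call up. It gives the time, the measured TCP pose, the force, the opening and the grip force at its end, in the units of the state.
- observe(): the state, without advancing time (a new reading comes with each control period).
- viewer.grab_frame(name): name is "scene" or "top" or "wrist"; returns (picture, depth): 420x560x3 uint8, red, green, blue; 420x560 float32, m along the optical axis (not along the pixel's ray), 0 where there is no reading.
- viewer.camera_info(name): a dict with "fx", "fy", "cx", "cy" (pixels), "R" (3x3) and "t" (3): a world point X has camera coordinates R X + t. Camera axes: x right, y down, z forward; pixel columns grow to the right and rows downward; lengths in m; the calibration is good to about 2 mm. The wrist camera is an equidistant fisheye: a pixel r from the principal point sees the ray r / f radians off the axis. A picture is of the moment at which its call begins: read the wrist's pose just before it. camera_info takes no time and is no camera call; for the wrist camera it gives the pose at the moment of the call.
- bot.job_done(): hands the job in; it is judged then, once.
The state is a dict: "clock": time; "qpos": joint angles; "qd": joint speeds; "joint_efforts": joint torques, N m; "position": TCP position; "tool_rot": TCP orientation; "force": force on the tool from outside, world axes, zero at the start; "moment": the same for the moment, N m; "grip_width": finger opening in m; "finger_force": force on a finger pad.
Only numpy, scipy, OpenCV 4.12 (cv2) and the standard library are available. Lean on these libraries where they do the work, as an engineer would, in place of code of your own. Each camera call takes 0.05 s, during which the arm holds its last target. There are 200 camera calls.

TASK

Take the blue wire spool off its locking hanger and stand it upright in the green dish: with the fingertips beside the spool's black head, press both arms of the orange sprung keeper down with about 15 N (its rated release force; never as much as 25 N), hold that for about a second, then grip the head and, still bearing on the arms, slide the spool straight out of the fork's mouth. Set the spool down in the dish rather than dropping it, let go, and leave the keeper sprung shut and the other things where they are.

Things in the scene. Friction and masses are not known exactly. Their poses are not given: they have to be found in the camera images.
- hanger: Fixed grey fork hanger on a dark steel foot (105 x 90 mm). Origin on the table under the seat where the spool hangs; the fork's mouth looks to -x (roughly towards the robot), z up. Two level aluminium rails along x, each 8 mm wide with a 12 mm slot between, run from the mouth at x = -32 mm back to the post at x = +75 mm.
- seat (a point): Point on the hanger, above its origin, midway between the rails at the height of their tops (104 mm above the table); the underside of the spool's head rests here. Axes as the hanger's. The head moves out along -x; rails and keeper stop it any other way.
- keeper_arms (a point): Point fixed on the hanger, 126 mm above its origin: nominal top of the keeper's two flat orange arms at rest. They lie beside the head at |y| 15.5 to 46 mm, 4 mm thick, level at rest, from the hinge at x = +75 to x = -64 mm. A setting screw puts the real keeper up to 4 mm higher or lower, unmeasured: feel for it.
- keeper_teeth (a point): Point fixed on the hanger at x = -44 mm, y = 0, 7 mm above the rail tops: nominal top of the two teeth that hang from the keeper's arms and move with them (at |y| 7.5 to 21 mm, 8 mm wide along x; the screw sets them up to 4 mm higher or lower). They bar the head's way; it passes over them, the stem between them, only while they are pressed below the rail tops.
- keeper (a joint): Angle of the orange keeper, rad: 0 shut, grows to 0.32 (stop, 24 mm down beside the head) as its arms are pressed; springs shut when let go. Pressed beside the head (75 mm from the hinge) it gives at 2 N and takes 0.75 to 1 N more per mm. 15 N in all on the two arms presses the teeth low enough; keep the fingers at that height, still bearing on both arms, while the head is gripped and slid out.
- spool: Loose spool of blue wire, 68 mm across, 54 mm high, about 0.24 kg (up to a third more or less), on a steel spindle; 124 mm high in all. Origin at the centre of its flat underside, z up. A 9 mm stem runs above it to 86 mm, in the slot of the rails; the head from 86 to 124 mm. It hangs 18 mm above the table, and is clear of the hanger when 85 mm or more out from the seat.
- spool_head (a point): Centre of the spool's black head, a plain upright cylinder 26 mm across and 38 mm high, 105 mm above the spool's underside. Grasp it from above, one finger on each side along the hanger's y.
- dish: Fixed round green pay-out dish, 94 mm across its rim, 10 mm high, floor 4 mm thick and about 80 mm across. Origin at the centre of its underside on the table.
- the_cutters: Bystander: cutters with yellow grips, 122 mm, at the back.
- the_heatsink: Bystander: finned aluminium heat sink, 40 mm, at the back.
- the_tip_cleaner: Bystander: black pot of brass curls, 47 mm across, 38 mm high, near the front edge.
- solder_sucker: Bystander: black desoldering pump, 179 mm, along the front edge.

How it is judged:
By the outcome, as a careful person would: the job done as asked, in the order asked, and still so for the second after the job is handed in, with the robot touching nothing.
It also fails if it takes over 45 s, if anything falls off the work surface, if the arm or the gripper's body presses on something with over 40 N, if the wrist force passes 120 N, or if a joint passes its speed limit or range.

## Working session

There is one attempt and no reset: what is moved stays moved. The work goes in short steps, Python scripts to look and compute and a tool call to move; the robot and the scene stay as the last step left them, time stands still between calls to the robot, and variables do not carry over. Pictures are saved under pics/ and viewed, at most 10 in all, crops included, and the job is handed in when it is done.

Besides the shell and the picture viewer there is one more tool, called by a JSON object that holds its "method" and its "body". play_rows: Moves the arm, as the interface text tells. Its arguments: {"type":"object","properties":{"motion":{"type":"array"},"squeeze":{"type":"number"}},"required":["motion"]}

```bash
mkdir -p pics
cat > h.py <<'E'
import numpy as np, cv2
from workcell import observe, viewer, bot
def world(name,u,v,d,ci=None):
    c=ci or viewer.camera_info(name)
    p=np.array([(u-c['cx'])/c['fx']*d,(v-c['cy'])/c['fy']*d,d])
    return np.array(c['R']).T@(p-np.array(c['t']))
def cloud(name):
    im,d=viewer.grab_frame(name); c=viewer.camera_info(name)
    v,u=np.mgrid[:d.shape[0],:d.shape[1]]
    p=np.stack([(u-c['cx'])/c['fx']*d,(v-c['cy'])/c['fy']*d,d],-1)
    return im,d,(p-np.array(c['t']))@np.array(c['R'])
E
python3 - <<'E'
from h import *
o=observe()
print({k:np.round(v,3) for k,v in o.items()},bot.pinch_z)
a=[]
for n in('top','scene'):
    im,d,W=cloud(n); np.savez('pics/%s.npz'%n,im=im,d=d,W=W); a.append(im)
    cv2.imwrite('pics/%s.png'%n,cv2.resize(im[:,:,::-1],(784,588)))
E
```

```text
{'clock': np.float64(0.0), 'qpos': array([-1.267,  0.522, -0.036,  1.6  ,  0.021,  1.021, -0.113]), 'qd': array([ 0.001, -0.001,  0.002, -0.001, -0.   ,  0.   ,  0.   ]), 'joint_efforts': array([-3.0000e-03, -9.2707e+01,  1.9780e+00, -3.6994e+01,  1.8000e-02,
        8.0000e-03,  0.0000e+00]), 'position': array([0.228, 0.582, 0.231]), 'tool_rot': array([-3.14 ,  0.   ,  2.768]), 'force': array([0.115, 0.209, 0.451]), 'moment': array([-0.006, -0.022,  0.004]), 'finger_force': np.float64(0.0), 'grip_width': np.float64(0.085)} 0.0187
```

View pics/top.png

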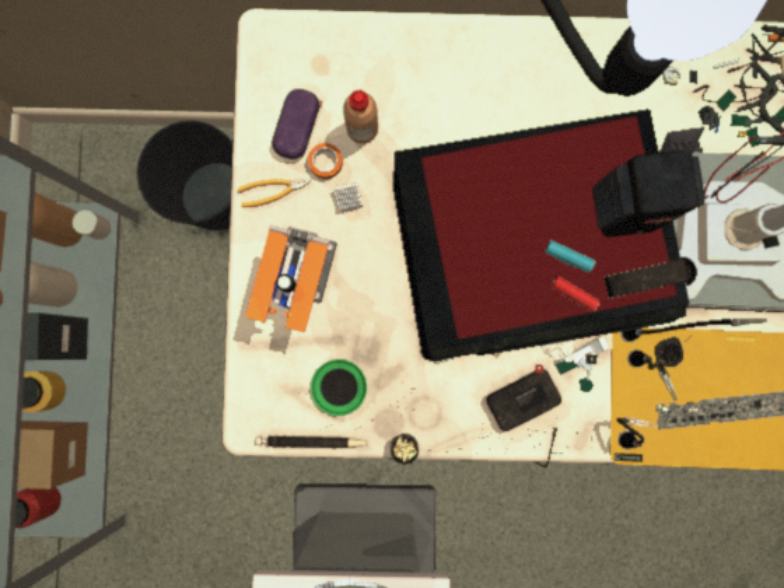

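View pics/scene.png

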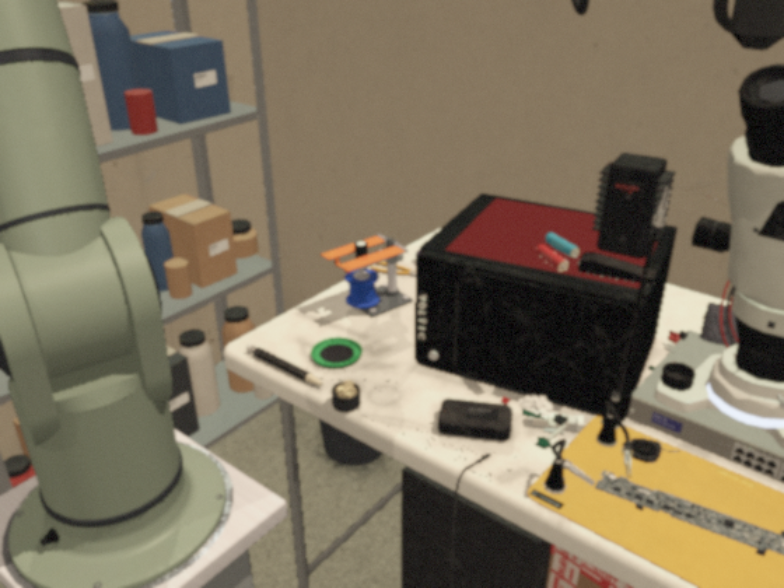

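The top view shows the hanger, with its orange arms around (286,283) and the black head with a bright cap there, and the green dish at (338,387). The mouth points down-left in the picture, towards the robot. Next I measure from the depth.

Run:
```python
from h import *
for n in('top','scene'):
    f=np.load('pics/%s.npz'%n); im,d,W=f['im'],f['d'],f['W']
    hsv=cv2.cvtColor(im,cv2.COLOR_RGB2HSV); H,S,V=[hsv[...,i] for i in range(3)]
    z=W[...,2]
    o=(H<16)&(S>130)&(z>.10)&(z<.15)&(W[...,0]<1)&(d>0)
    k,lab,st,cen=cv2.connectedComponentsWithStats(o.astype(np.uint8))
    for i in range(1,k):
        if st[i,4]<60: continue
        m=lab==i; P=W[m]
        r=cv2.minAreaRect((P[:,:2]*1000).astype(np.float32))
        print(n,'arm',st[i],r,np.median(P[:,2]))
        print('  corners',cv2.boxPoints(r).round(0).tolist())
    g=(H>50)&(H<80)&(S>120)&(z<.03)&(z>-.01)&(W[...,0]<1)&(d>0)
    k,lab,st,cen=cv2.connectedComponentsWithStats(g.astype(np.uint8)); i=1+np.argmax(st[1:,4])
    P=W[lab==i]; print(n,'dish',cv2.minEnclosingCircle((P[:,:2]*1000).astype(np.float32)),np.median(P[:,2]),st[i])
    h=(z>.134)&(z<.155)&(W[...,0]<.95)&(W[...,0]>.4)&~o
    k,lab,st,cen=cv2.connectedComponentsWithStats(h.astype(np.uint8))
    for i in range(1,k):
        if st[i,4]>8: P=W[lab==i]; print(n,'head?',st[i],P.mean(0).round(4),P.min(0).round(3),P.max(0).round(3))
im=np.load('pics/top.npz')['im']
cv2.imwrite('pics/crop.png',cv2.resize(im[150:260,160:260,::-1],None,fx=5.4,fy=5.4,interpolation=cv2.INTER_CUBIC))
```

```text
top arm [247  65  21  24 330] ((882.2669677734375, -1.1545906066894531), (37.148712158203125, 44.37842559814453), 20.57969093322754) 0.12062205411743426
  corners [[857.0, 13.0], [873.0, -28.0], [907.0, -15.0], [892.0, 26.0]]
top arm [175 165  31  65 934] ((621.7669677734375, 128.8386688232422), (37.502201080322266, 134.3338165283203), 77.63047790527344) 0.12272335540122412
  corners [[552.0, 125.0], [683.0, 96.0], [691.0, 133.0], [560.0, 162.0]]
top arm [203 172  31  65 929] ((609.0363159179688, 75.26652526855469), (38.24365997314453, 134.49655151367188), 75.46458435058594) 0.12274864558638666
  corners [[539.0, 74.0], [669.0, 40.0], [679.0, 77.0], [549.0, 111.0]]
top dish ((453.0447082519531, 28.435640335083008), 44.16256332397461) 0.004703385021698133 [223 258  38  38 609]
top head? [249  64  12   5  14] [0.9001 0.0046 0.1395] [ 0.895 -0.008  0.135] [0.903 0.015 0.144]
top head? [503 130   4   8  13] [ 0.7658 -0.5176  0.1441] [ 0.76  -0.52   0.134] [ 0.77  -0.515  0.154]
top head? [530 148  17  23 122] [ 0.7098 -0.5829  0.1444] [ 0.692 -0.605  0.134] [ 0.736 -0.574  0.155]
top hea
[... 768 characters left out ...]
75, 22.35135841369629), 46.50326919555664) 0.0032376128420651623 [236 243  21  19  94]
scene head? [136  96  11   4  23] [0.8705 0.9155 0.1391] [0.844 0.897 0.135] [0.885 0.934 0.145]
scene head? [187 107   7   8  37] [0.8651 0.6385 0.1442] [0.849 0.628 0.134] [0.887 0.646 0.155]
scene head? [253 172   9   6  43] [0.6089 0.0985 0.1402] [0.597 0.087 0.134] [0.626 0.113 0.143]
scene head? [460 194  18  47  72] [ 0.7259 -0.43    0.1444] [ 0.621 -0.45   0.134] [ 0.849 -0.406  0.155]
scene head? [ 297  208  162   51 1353] [ 0.5373 -0.3001  0.1445] [ 0.495 -0.461  0.134] [ 0.588 -0.111  0.155]
scene head? [519 221   4  12  20] [ 0.7488 -0.5361  0.1445] [ 0.739 -0.542  0.135] [ 0.757 -0.529  0.153]
```

View pics/crop.png

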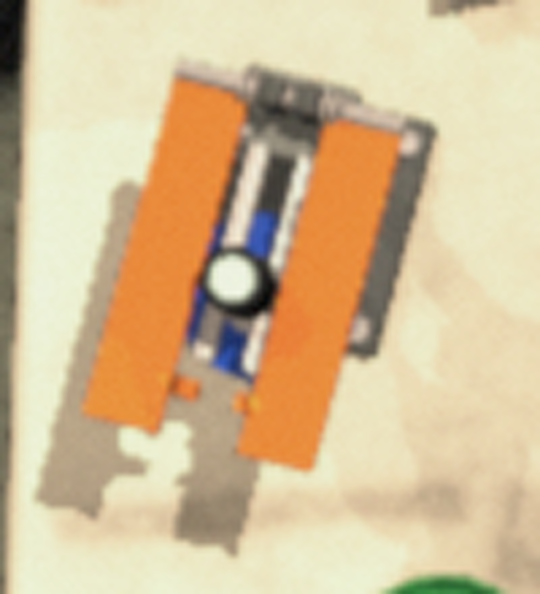

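The crop shows the bright-topped head between the arms and the two orange teeth at the mouth, about (185,387) and (245,403). The yaw comes out near -0.235, the seat near (0.611, 0.102), and the dish near (0.453, 0.028). These agree with the sizes given, so I move above the head with the fingers part closed.

{"method": "play_rows", "body": {"motion": [[-3.5,-2.0,0,0,0,0,0.5],[-7.0,-4.0,0,0,0,-0.03,0],[-10.4,-6.0,0,0,0,-0.06,-0.2],[-13.9,-8.0,0,0,0,-0.1,-0.2],[-17.3,-10.0,0,0,0,-0.138,-0.2]], "squeeze": 30}}

```text
clock: 0.6
position: [0.3536, 0.424, 0.2311]
tool_rot: [-3.141, -0.0, 2.907]
force: [0.1, -0.2, -0.1]
grip_width: 0.0344
finger_force: 0.0
```

{"method": "play_rows", "body": {"motion": [[-3.4,-2.6,0,0,0,0,-0.22],[-6.8,-5.2,0,0,0,0,-0.22],[-10.2,-7.9,0,0,0,0,-0.22],[-13.6,-10.5,0,0,0,0,-0.22],[-17.0,-13.0,0,0,0,0,-0.22]]}}

```text
clock: 1.1
position: [0.4885, 0.2577, 0.2312]
tool_rot: [-3.141, -0.0, 2.906]
force: [-0.5, 0.6, -0.5]
grip_width: 0.0335
finger_force: 0.0
```

{"method": "play_rows", "body": {"motion": [[-3.2,-2.5,0,0,0,0,-0.22],[-6.4,-5.0,0,0,0,0,-0.22],[-9.6,-7.5,0,0,0,0,-0.22],[-12.5,-10.0,0,0,0,0,-0.22],[-15.5,-12.3,0,0,0,0,-0.22]]}}

```text
clock: 1.6
position: [0.6102, 0.1019, 0.2311]
tool_rot: [-3.141, -0.0, 2.905]
force: [0.0, 0.1, 0.2]
grip_width: 0.0335
finger_force: 0.0
```

Run:
```python
from h import *
for n in('wrist',):
    o=observe(); c=viewer.camera_info(n); im,d=viewer.grab_frame(n)
    np.savez('pics/w1.npz',im=im,d=d,**{k:np.array(v) for k,v in c.items()})
    print(o['position'],o['tool_rot'],o['grip_width'],{k:np.round(v,3).tolist() for k,v in c.items()})
    cv2.imwrite('pics/w1.png',cv2.resize(im[:,:,::-1],(784,588)))
```

```text
[0.61024283 0.10192889 0.23106979] [-3.14125438e+00 -4.71767879e-04  2.90547792e+00] 0.03348233556074093 {'fx': 325.192, 'fy': 325.192, 'cx': 277.476, 'cy': 210.522, 'R': [[0.233, 0.972, -0.0], [0.925, -0.222, 0.309], [0.3, -0.073, -0.951]], 't': [-0.241, -0.583, 0.204]}
```

View pics/w1.png

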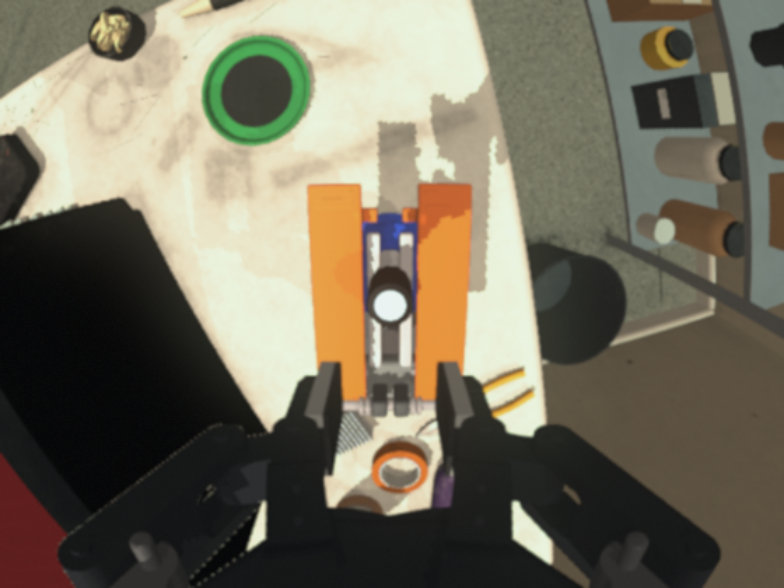

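The wrist view shows the head cap centred at (390,304), the arms parallel to the image columns with front edges at row 185 (columns 308–360 and 418–471), and the dish rim around (257,90). I turn these into positions.

```bash
cat >> h.py <<'E'
def fray(c,u,v,z):
    x,y=(u-c['cx'])/c['fx'],(v-c['cy'])/c['fy']; r=np.hypot(x,y)+1e-12
    ray=np.array([x/r*np.sin(r),y/r*np.sin(r),np.cos(r)]); R=np.array(c['R'])
    C=-R.T@np.array(c['t']); w=R.T@ray; return C+w*(z-C[2])/w[2]
E
python3 - <<'E'
from h import *
f=np.load('pics/w1.npz'); im=f['im']; d=f['d']
hsv=cv2.cvtColor(im,cv2.COLOR_RGB2HSV); H,S,V=[hsv[...,i] for i in range(3)]
g=((H>50)&(H<80)&(S>120)).astype(np.uint8)
k,lab,st,cen=cv2.connectedComponentsWithStats(g); i=1+np.argmax(st[1:,4])
cn=max(cv2.findContours((lab==i).astype(np.uint8),cv2.RETR_EXTERNAL,cv2.CHAIN_APPROX_NONE)[0],key=len)[:,0]
P=np.array([fray(f,u,v,.01)[:2] for u,v in cn])
print('dish',cv2.fitEllipse((P*1000).astype(np.float32)))
w=(V>190)&(S<40)&(np.hypot(*(np.mgrid[:420,:560]-np.array([217,278])[:,None,None]))<16)
v,u=np.nonzero(w); print('cap',len(u),u.mean(),v.mean(),u.min(),u.max(),v.min(),v.max(),fray(f,u.mean(),v.mean(),.142), 'd',d[217,278])
print('width',fray(f,u.min(),v.mean(),.142)-fray(f,u.max(),v.mean(),.142))
for z in(.122,.124,.126):
    print(z,[fray(f,a/1.4,b/1.4,z).round(4).tolist() for a,b in((308,185),(360,185),(418,184),(471,184),(318,390),(465,390))])
# depth-based arm height
C=-f['R'].T@f['t']
for (a,b) in((335,210),(335,260),(340,330),(445,260),(445,330)):
    u,v=int(a/1.4),int(b/1.4); p0=fray(f,u,v,0.);x=f['R']@p0+f['t']; t=d[v,u]/x[2]; print('armz',(C+(p0-C)*t).round(4))
E
```

```text
dish ((455.0111083984375, 28.173856735229492), (85.86375427246094, 87.78270721435547), 95.57453918457031)
cap 371 278.23719676549865 217.84636118598382 268 289 208 228 [0.61336749 0.10110909 0.142     ] d 0.2455068
width [-0.00370523 -0.01544314  0.        ]
0.122 [[0.5412, 0.0719, 0.122], [0.5485, 0.1, 0.122], [0.5554, 0.1311, 0.122], [0.5617, 0.16, 0.122], [0.6657, 0.0415, 0.122], [0.6878, 0.1331, 0.122]]
0.124 [[0.5411, 0.0723, 0.124], [0.5484, 0.1001, 0.124], [0.5552, 0.1311, 0.124], [0.5615, 0.1597, 0.124], [0.6647, 0.0422, 0.124], [0.6866, 0.133, 0.124]]
0.126 [[0.5411, 0.0726, 0.126], [0.5483, 0.1003, 0.126], [0.555, 0.131, 0.126], [0.5613, 0.1594, 0.126], [0.6636, 0.0428, 0.126], [0.6854, 0.1329, 0.126]]
armz [0.5583 0.0832 0.1252]
armz [0.5854 0.0759 0.1243]
armz [0.6273 0.0667 0.1238]
armz [0.6001 0.1361 0.1232]
armz [0.6419 0.1276 0.1239]
```

The seat is at (0.6135, 0.101), with the cap and the arm geometry agreeing. The arm tops are at about 0.124 and the dish is at (0.455, 0.028). I centre over the head and descend.

{"method": "play_rows", "body": {"motion": [[-0.34,0,1.5,0,0,0,-0.22],[-0.34,0,4,0,0,0,-0.22],[-0.34,0,6.5,0,0,0,-0.22],[-0.34,0,8.5,0,0,0,-0.22],[-0.34,0,9.8,0,0,0,-0.22]]}}

```text
clock: 2.15
position: [0.6117, 0.1036, 0.131]
tool_rot: [-3.141, -0.002, 2.907]
force: [0.1, -0.1, 1.5]
grip_width: 0.0335
finger_force: 0.0
```

{"method": "play_rows", "body": {"motion": [[0,0,0,0,0,0,-0.22],[0,0,0.2,0,0,0,-0.22],[0,0,0.4,0,0,0,-0.22],[0,0,0.6,0,0,0,-0.22],[0,0,0.8,0,0,0,-0.22]]}}

```text
clock: 2.65
position: [0.6132, 0.1029, 0.1257]
tool_rot: [3.141, 0.001, 2.906]
force: [0.0, -0.6, 0.2]
grip_width: 0.0331
finger_force: 0.0
```

{"method": "play_rows", "body": {"motion": [[0,0,0,0,0,0,-0.22],[0,0,0,0,0,0,-0.22],[0,0,0,0,0,0,-0.22],[0,0,0,0,0,0,-0.22],[0,0,0,0,0,0,-0.22]]}}

```text
clock: 3.15
position: [0.613, 0.1028, 0.1253]
tool_rot: [3.142, 0.0, 2.906]
force: [0.0, -0.7, -0.9]
grip_width: 0.0332
finger_force: 0.0
```

Run:
```python
from h import *
c=viewer.camera_info('wrist'); im,d=viewer.grab_frame('wrist')
o=observe(); print(o['position'],o['force'],o['grip_width'])
cv2.imwrite('pics/w2.png',cv2.resize(im[150:330,170:390,::-1],None,fx=3,fy=3,interpolation=cv2.INTER_CUBIC))
```

```text
[0.61300141 0.10284075 0.12535275] [-0.0556641  -0.39594071  0.84362798] 0.03369729619202507
```

View pics/w2.png

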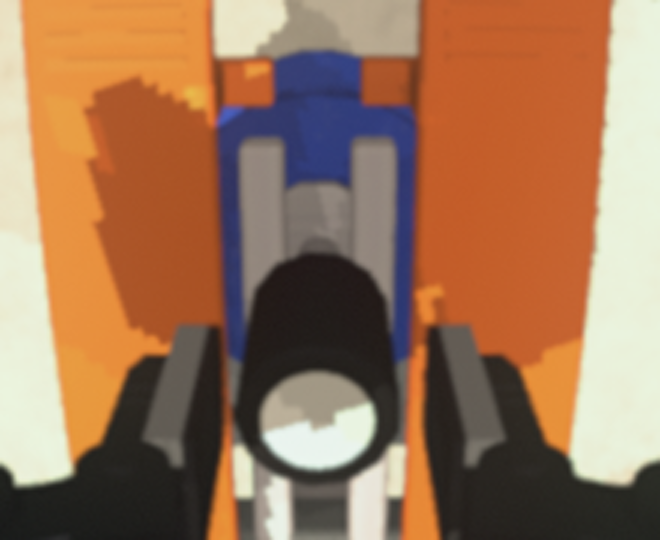

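The crop shows the head between the pads, with slightly more room on the right (pads at columns 215 and 428, head 245–388), so I shift 1 mm towards -y. Then I feel downwards.

{"method": "play_rows", "body": {"motion": [[0,-0.1,0,0,0,0,-0.22],[0,-0.1,0.1,0,0,0,-0.22],[0,-0.1,0.2,0,0,0,-0.22],[0,-0.1,0.3,0,0,0,-0.22],[0,-0.1,0.3,0,0,0,-0.22]]}}

```text
clock: 3.7
position: [0.6127, 0.1018, 0.1222]
tool_rot: [-3.142, -0.0, 2.906]
force: [-1.0, -0.6, 1.6]
grip_width: 0.0332
finger_force: 0.5
```

{"method": "play_rows", "body": {"motion": [[0,0,0.1,0,0,0,-0.22],[0,0,0.2,0,0,0,-0.22],[0,0,0.3,0,0,0,-0.22],[0,0,0.4,0,0,0,-0.22],[0,0,0.4,0,0,0,-0.22]]}}

```text
clock: 4.2
position: [0.6128, 0.1019, 0.1183]
tool_rot: [3.142, 0.0, 2.906]
force: [-1.6, -0.0, 5.2]
grip_width: 0.033
finger_force: 2.5
```

{"method": "play_rows", "body": {"motion": [[0,0,0.15,0,0,0,-0.22],[0,0,0.3,0,0,0,-0.22],[0,0,0.45,0,0,0,-0.22],[0,0,0.6,0,0,0,-0.22],[0,0,0.6,0,0,0,-0.22]]}}

```text
clock: 4.7
position: [0.6131, 0.1018, 0.1126]
tool_rot: [3.141, 0.001, 2.906]
force: [-1.4, -0.4, 10.4]
grip_width: 0.0333
finger_force: 4.8
```

{"method": "play_rows", "body": {"motion": [[0,0,0.1,0,0,0,-0.22],[0,0,0.2,0,0,0,-0.22],[0,0,0.3,0,0,0,-0.22],[0,0,0.3,0,0,0,-0.22],[0,0,0.3,0,0,0,-0.22]]}}

```text
clock: 5.2
position: [0.6135, 0.1018, 0.1101]
tool_rot: [3.141, 0.002, 2.906]
force: [-1.6, -0.4, 12.2]
grip_width: 0.0334
finger_force: 5.9
```

{"method": "play_rows", "body": {"motion": [[0,0,0.1,0,0,0,-0.22],[0,0,0.2,0,0,0,-0.22],[0,0,0.3,0,0,0,-0.22],[0,0,0.3,0,0,0,-0.22],[0,0,0.3,0,0,0,-0.22]]}}

```text
clock: 5.7
position: [0.6139, 0.1017, 0.1074]
tool_rot: [3.141, 0.002, 2.905]
force: [0.1, -0.5, 15.0]
grip_width: 0.0332
finger_force: 7.1
```

{"method": "play_rows", "body": {"motion": [[0,0,0,0,0,0,-0.22],[0,0,0,0,0,0,-0.22],[0,0,0,0,0,0,-0.22],[0,0,0,0,0,0,-0.22],[0,0,0,0,0,0,-0.22]]}}

```text
clock: 6.2
position: [0.6138, 0.1018, 0.1074]
tool_rot: [3.141, 0.002, 2.905]
force: [-0.2, -1.3, 13.9]
grip_width: 0.0331
finger_force: 7.1
```

{"method": "play_rows", "body": {"motion": [[0,0,0.05,0,0,0,-0.22],[0,0,0.05,0,0,0,-0.22],[0,0,0.05,0,0,0,-0.22],[0,0,0.05,0,0,0,-0.22],[0,0,0.05,0,0,0,-0.22]]}}

```text
clock: 6.7
position: [0.6139, 0.1017, 0.1069]
tool_rot: [3.141, 0.003, 2.905]
force: [-0.2, -1.3, 14.3]
grip_width: 0.0333
finger_force: 7.2
```

{"method": "play_rows", "body": {"motion": [[0,0,0,0,0,0,-0.22],[0,0,0,0,0,0,-0.22],[0,0,0,0,0,0,-0.22],[0,0,0,0,0,0,-0.22],[0,0,0,0,0,0,-0.22]]}}

```text
clock: 7.2
position: [0.6139, 0.1018, 0.1069]
tool_rot: [3.141, 0.003, 2.906]
force: [0.0, -1.2, 15.4]
grip_width: 0.0332
finger_force: 7.2
```

{"method": "play_rows", "body": {"motion": [[0,0,0,0,0,0,-0.3],[0,0,0,0,0,0,-0.38],[0,0,0,0,0,0,-0.5],[0,0,0,0,0,0,-0.7],[0,0,0,0,0,0,-0.7]], "squeeze": 40}}

```text
clock: 7.7
position: [0.6137, 0.102, 0.107]
tool_rot: [3.141, 0.002, 2.906]
force: [-2.5, 0.2, 17.2]
grip_width: 0.025
finger_force: 41.8
```

{"method": "play_rows", "body": {"motion": [[0.3,0,0,0,0,0,-0.7],[0.7,0,0,0,0,0,-0.7],[1.1,0,0,0,0,0,-0.7],[1.5,0,0,0,0,0,-0.7],[1.9,0,0,0,0,0,-0.7]]}}

```text
clock: 8.2
position: [0.5962, 0.1062, 0.107]
tool_rot: [3.14, 0.004, 2.905]
force: [6.2, -0.9, 11.2]
grip_width: 0.0249
finger_force: 43.1
```

{"method": "play_rows", "body": {"motion": [[0.5,0,0,0,0,0,-0.7],[1.0,0,0,0,0,0,-0.7],[1.5,0,0,0,0,0,-0.7],[2.0,0,0,0,0,0,-0.7],[2.5,0,0,0,0,0,-0.7]]}}

```text
clock: 8.7
position: [0.5712, 0.1121, 0.1066]
tool_rot: [3.14, 0.003, 2.905]
force: [2.8, -2.1, 4.5]
grip_width: 0.0245
finger_force: 41.9
```

{"method": "play_rows", "body": {"motion": [[0.5,0,0,0,0,0,-0.7],[1.0,0,0,0,0,0,-0.7],[1.5,0,0,0,0,0,-0.7],[2.0,0,0,0,0,0,-0.7],[2.5,0,0,0,0,0,-0.7]]}}

```text
clock: 9.2
position: [0.5451, 0.1181, 0.1057]
tool_rot: [-3.141, -0.0, 2.906]
force: [3.0, -0.9, 2.7]
grip_width: 0.025
finger_force: 41.1
```

{"method": "play_rows", "body": {"motion": [[0.6,0,0,0,0,0,-0.7],[1.2,0,0,0,0,0,-0.7],[1.9,0,0,0,0,0,-0.7],[2.6,0,0,0,0,0,-0.7],[3.3,0,0,0,0,0,-0.7]]}}

```text
clock: 9.7
position: [0.5128, 0.1258, 0.1057]
tool_rot: [-3.141, -0.0, 2.906]
force: [0.2, -0.1, -2.6]
grip_width: 0.0248
finger_force: 39.3
```

Run:
```python
from h import *
a=[viewer.grab_frame(n)[0] for n in('wrist','scene')]
o=observe(); print(o['position'],o['force'],o['grip_width'])
b=cv2.resize(a[1][110:280,180:340],(400,425),interpolation=cv2.INTER_CUBIC)
cv2.imwrite('pics/s3.png',np.hstack([cv2.resize(a[0],(400,300)).__getitem__(slice(None)),b[:300]])[:,:,::-1])
```

```text
[0.5125488  0.12601165 0.10577274] [ 0.33946127 -0.23810022 -2.19936546] 0.02492825866040532
```

View pics/s3.png

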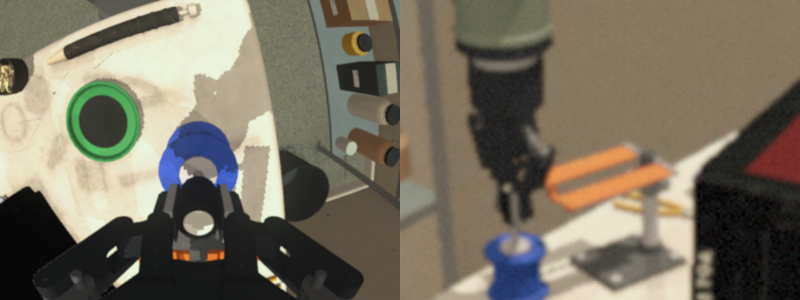

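The wrist view (left) shows the spool gripped and clear of the hanger, with the dish at about (103,120). The scene view (right) shows the keeper level and shut again. I lift 1 cm and carry the spool over the dish.

{"method": "play_rows", "body": {"motion": [[0.3,0,-0.5,0,0,0,-0.7],[0.8,-0.7,-1.0,0,0,0,-0.7],[1.2,-1.7,-1.2,0,0,0,-0.7],[1.6,-3.0,-1.2,0,0,0,-0.7],[2.0,-4.5,-1.2,0,0,0,-0.7]]}}

```text
clock: 10.3
position: [0.4829, 0.0853, 0.1179]
tool_rot: [-3.142, 0.0, 2.906]
force: [-0.6, 0.3, -2.4]
grip_width: 0.0251
finger_force: 39.5
```

{"method": "play_rows", "body": {"motion": [[0.4,-1.7,0,0,0,0,-0.7],[0.8,-3.4,0,0,0,0,-0.7],[1.1,-4.9,0,0,0,0,-0.7],[1.3,-5.9,0,0,0,0,-0.7],[1.3,-6.3,0,0,0,0,-0.7]]}}

```text
clock: 10.8
position: [0.4558, 0.0272, 0.1179]
tool_rot: [-3.141, -0.0, 2.905]
force: [-0.2, 0.8, -2.4]
grip_width: 0.0249
finger_force: 39.5
```

{"method": "play_rows", "body": {"motion": [[0,0,0,0,0,0,-0.7],[0,0,0,0,0,0,-0.7],[0,0,0,0,0,0,-0.7],[0,0,0,0,0,0,-0.7],[0,0,0,0,0,0,-0.7]]}}

```text
clock: 11.3
position: [0.4563, 0.0287, 0.1178]
tool_rot: [3.142, -0.0, 2.906]
force: [0.6, 0.4, -2.3]
grip_width: 0.0249
finger_force: 39.5
```

Run:
```python
from h import *
c=viewer.camera_info('wrist'); im,d=viewer.grab_frame('wrist')
o=observe(); print(o['position'],o['tool_rot'],o['force'],o['grip_width'])
hsv=cv2.cvtColor(im,cv2.COLOR_RGB2HSV); H,S,V=[hsv[...,i] for i in range(3)]
g=((H>50)&(H<80)&(S>120)).astype(np.uint8)
v,u=np.nonzero(g);P=np.array([fray(c,a,b,.01)[:2] for a,b in zip(u,v)])*1000
hull=cv2.convexHull(P.astype(np.float32));print('green',len(u),P.min(0),P.max(0),cv2.minEnclosingCircle(hull))
b=((H>105)&(H<130)&(S>120)&(V>40))
v,u=np.nonzero(b);P=np.array([fray(c,a,b,.025)[:2] for a,b in zip(u,v)])*1000;print('blue',len(u),P.min(0),P.max(0))
cv2.imwrite('pics/w4.png',cv2.resize(im[60:300,130:430,::-1],None,fx=2.4,fy=2.4,interpolation=cv2.INTER_CUBIC))
```

```text
[0.45625161 0.02859585 0.11776677] [-3.14156705e+00 -7.08215385e-05  2.90614473e+00] [ 0.08189615  0.14458004 -2.19646373] 0.02516114599690539
green 1852 [ 409.67406547 -403.09841542] [586.43252684  71.30080554] ((513.2198486328125, -167.0631561279297), 247.12911987304688)
blue 6108 [423.02927155 -21.53822601] [510.8303183   65.52855996]
```

View pics/w4.png

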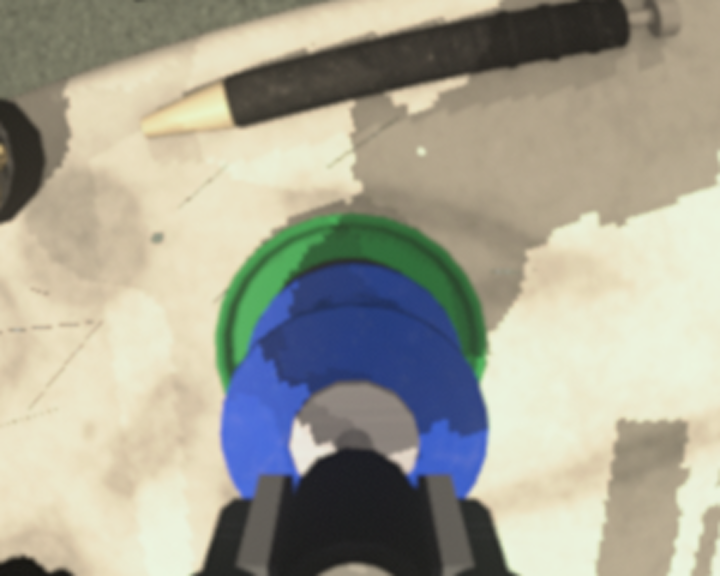

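The view shows the spool (centre column 354) centred over the dish (columns 218–487, centre 352). I lower it, slowing near the floor.

{"method": "play_rows", "body": {"motion": [[0.1,0,0.4,0,0,0,-0.7],[0.1,0,0.9,0,0,0,-0.7],[0.1,0,1.4,0,0,0,-0.7],[0.1,0,1.8,0,0,0,-0.7],[0.1,0,2.1,0,0,0,-0.7]]}}

```text
clock: 11.85
position: [0.4551, 0.0286, 0.0963]
tool_rot: [-3.141, -0.0, 2.906]
force: [0.7, -1.0, -2.7]
grip_width: 0.0248
finger_force: 39.5
```

{"method": "play_rows", "body": {"motion": [[0,0,0.05,0,0,0,-0.7],[0,0,0.1,0,0,0,-0.7],[0,0,0.15,0,0,0,-0.7],[0,0,0.2,0,0,0,-0.7],[0,0,0.25,0,0,0,-0.7]]}}

```text
clock: 12.35
position: [0.4553, 0.0286, 0.0944]
tool_rot: [3.142, 0.0, 2.906]
force: [0.0, -0.1, -1.8]
grip_width: 0.0249
finger_force: 39.5
```

{"method": "play_rows", "body": {"motion": [[0,0,0.05,0,0,0,-0.7],[0,0,0.1,0,0,0,-0.7],[0,0,0.1,0,0,0,-0.7],[0,0,0.1,0,0,0,-0.7],[0,0,0.1,0,0,0,-0.7]]}}

```text
clock: 12.85
position: [0.4553, 0.0286, 0.0933]
tool_rot: [-3.142, 0.0, 2.906]
force: [0.0, 0.7, -2.7]
grip_width: 0.0249
finger_force: 39.5
```

{"method": "play_rows", "body": {"motion": [[0,0,0.05,0,0,0,-0.7],[0,0,0.1,0,0,0,-0.7],[0,0,0.1,0,0,0,-0.7],[0,0,0.1,0,0,0,-0.7],[0,0,0.1,0,0,0,-0.7]]}}

```text
clock: 13.35
position: [0.4554, 0.0286, 0.0929]
tool_rot: [3.141, 0.0, 2.906]
force: [-5.0, -1.0, 20.2]
grip_width: 0.0246
finger_force: 41.6
```

Contact with the dish floor. I ease off and open.

{"method": "play_rows", "body": {"motion": [[0,0,-0.05,0,0,0,-0.7],[0,0,-0.05,0,0,0,-0.35],[0,0,-0.05,0,0,0,-0.25],[0,0,-0.05,0,0,0,-0.1],[0,0,-0.05,0,0,0,0.1]]}}

```text
clock: 13.85
position: [0.4553, 0.0286, 0.0928]
tool_rot: [-3.142, -0.0, 2.906]
force: [-0.1, 0.0, 0.7]
grip_width: 0.047
finger_force: 0.0
```

{"method": "play_rows", "body": {"motion": [[0,0,0,0,0,0,0.1],[0,0,-0.5,0,0,0,0.1],[0,0,-1.5,0,0,0,0.1],[0,0,-3,0,0,0,0.1],[0,0,-5,0,0,0,0.1]]}}

```text
clock: 14.35
position: [0.455, 0.0286, 0.1437]
tool_rot: [-3.141, -0.001, 2.906]
force: [-0.1, 0.1, -0.2]
grip_width: 0.047
finger_force: 0.0
```

{"method": "play_rows", "body": {"motion": [[0,0,-2,0,0,0,0.1],[0,0,-4,0,0,0,0.1],[0,0,-6,0,0,0,0.1],[0,0,-8,0,0,0,0.1],[0,0,-8,0,0,0,0.1]]}}

```text
clock: 14.85
position: [0.4563, 0.0287, 0.2257]
tool_rot: [3.14, 0.004, 2.906]
force: [0.7, 0.8, -0.3]
grip_width: 0.0469
finger_force: 0.0
```

Run:
```python
from h import *
a=[viewer.grab_frame(n)[0] for n in('wrist','scene')]
o=observe(); print(o['position'],o['force'],o['grip_width'],o['clock'])
b=cv2.resize(a[1][130:300,160:340],(400,378),interpolation=cv2.INTER_CUBIC)
cv2.imwrite('pics/s5.png',np.hstack([cv2.resize(a[0][:,60:460],(400,378)),b])[:,:,::-1])
```

```text
[0.45530576 0.02867472 0.22342083] [-0.2881518   0.46305708 -1.28344302] 0.0469580307122273 14.95
```

View pics/s5.png

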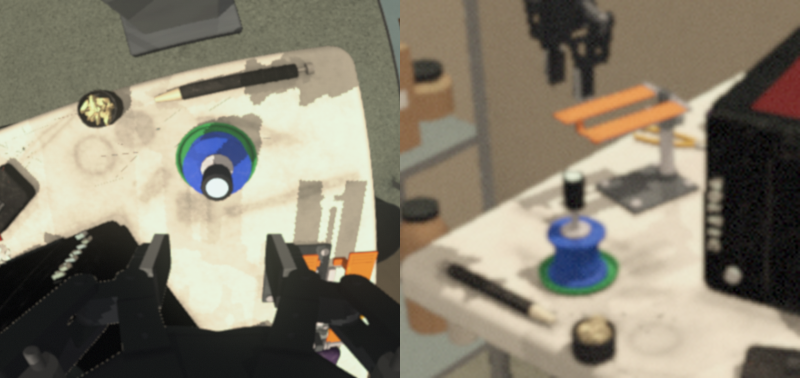

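The spool stands upright in the dish (217,160 in the wrist view), the keeper is shut and level, and the sucker and pot haven't moved. The gripper is clear, so I hand in.

```bash
python3 -c "
from workcell import bot
print(bot.job_done())"
```

```text
the job is handed in; nothing more can be done
None
```

The blue spool stands upright in the green dish and is let go, and the keeper is sprung shut; the arms were held at about 15 N for over a second before gripping (17 N highest reading on them), and the job was handed in at about 15 s.

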